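# Switch on the food warmer

### The arm

A 6-joint arm with a two-finger parallel gripper is mounted at the origin on a cart in front of the work surface, level with it; the furniture and walls round the work are solid. World frame = base frame: x ahead of the robot, y to its left, z up, the work surface at z = 0. Lengths are in m, angles in rad, forces in N, time in s.
With the tool pointing down it reaches from about 0.375 to 0.9 m from the base axis. Payload 3.1 kg.
Tool frame: the origin (TCP) lies at the very end of the fingers, on their centre line; the grasp point (between the pads) lies 19 mm behind it; z points along the fingers, y is the direction in which the jaws open and shut (so a half turn about z gives the same grasp; the last joint's range is limited). The gripper opens to 87 mm and grips with 3 to 60 N. Pads are 19 mm wide; open, the fingers measure 117 mm over their backs; the gripper's body (75 mm by 190 mm) begins 51 mm behind the grasp point.
Start: joints at [0.985, 0.527, 1.433, -0, 1.181, -0.178], TCP at [0.248, 0.574, 0.223] pointing down, gripper open.
Joint ranges: [-3.08, 3.08], [-0.75, 2.2], [0.22, 2.44], [-1.43, 4.57], [0, 2.65], [-2.85, 2.85]. Speed limits (rad/s): [2.79, 2.79, 3.14, 3.14, 3.14, 3.14].

### API

Orientations are given as a unit quaternion [x, y, z, w].
In Python, from rig import robot, optics gives the robot as it stands.
- The arm moves only by the shell command python3 -m inch 'ROWS' [FORCE]. ROWS is JSON, a list of rows, each an object of numbers: "ax", "ay", "az": the turn, a rotation vector about the tool's x, y, z in rad; "dx", "dy", "dz": the shift along the tool's x, y, z in mm; "gripper": the opening in per cent of the stroke, from 0 (shut) to 100 (fully open). In form: [{"ax": .., "ay": .., "az": .., "dx": .., "dy": .., "dz": .., "gripper": ..}, ...]. A call has 1 to 8 rows; each row shifts and turns the commanded pose from where the row before left it, along the tool's axes as they then stand; what a row does not reach is not made up. A row lasts 1/10 s, in which the tool goes at most 50 mm and 8.59 degrees, less where a joint would pass 70% of its speed; a pose out of reach is approached as far as the arm can. A call with a gripper value outside its range is refused whole. The fingers move at their own pace and stop on an object; FORCE is the grip in N (left out, the last holds). Time passes only in rows, so rows that do not move let the fingers close. It gives the time, the measured TCP pose, the force and the opening at its end, in the units of the state.
- robot.get_obs(): the state, without advancing time (a new reading comes with each control period).
- optics.camera(name): name is "scene" or "top"; returns a dict with "img" (480x640x3 uint8, red, green, blue), "depth" (480x640 float32, m along the optical axis (not along the pixel's ray), 0 where there is no reading), "camera_matrix" (3x3 intrinsics, pixels), "k1" (the pictures are not rectified: a ray, as slopes to the right and down, at radius r is drawn at 1 + k1 r^2 times it, then the intrinsics apply), "position" and "attitude" of the camera in the world. Camera axes: x right, y up, looking along -z (the intrinsics and any distortion apply to the point x, -y, -z); pixel columns grow to the right and rows downward; lengths in m; the calibration is good to about 2 mm. A picture is of the moment at which its call begins.
- robot.hand_in(): hands the job in, once; it reports no verdict.
The state is a dict: "time": time; "q": joint angles; "joint_velocities": joint speeds; "joint_torque": joint torques, N m; "position": TCP position; "tool_rot": TCP orientation; "ft_force": force on the tool from outside, world axes, zero at the start; "moment": the same for the moment, N m; "grip_width": finger opening in m.
Only numpy, scipy, OpenCV 4.12 (cv2) and the standard library are available. Lean on these libraries where they do the work, as an engineer would, in place of code of your own. Each camera call takes 0.05 s, during which the arm holds its last target.

### The job

Switch on the food warmer on the serving cart: press down the raised far end of its rocker switch so that it tips fully over, then press the round key fully down, and last press the long bar-shaped key fully down; all three stay as pressed. Leave the square key up, and leave the bowl on the warmer, the tea glass, the salt shaker and the teaspoon standing or lying where they are. Nothing is picked up, and the hand finishes clear.

Things in the scene. Friction and masses are not known exactly. Their poses are not given: they have to be found in the camera images.
- warmer: flat steel food warmer, fixed, 275 (its x) by 300 (its y) by 45 mm high. Origin: centre of its underside; x points from the control strip to the dark heated plate, z up. The strip is the 85 mm along its -x edge, on the top face at 45 mm. Four controls stand on it in a row at x = -95 mm, y = -102, -34, 34, 102 mm; which is in which place changes. All are pressed straight down.
- rocker_end (a point): where to press the rocker switch: a black V-shaped rocker 60 mm (warmer x) by 26 mm, pivoting in its middle 6 mm above the strip. Off: near half level, far half (towards the heated plate) sloping up 0.36 rad. The point is on top of the far half, 22 mm from the pivot, 8 mm from the end, and moves with it: about 17 mm above the strip when off, 9 mm when on.
- rocker (a joint): tilt of the rocker, rad: 0 to 0.04 = off (far end raised), 0.36 = fully on (far half level, near half raised). Friction of 0.05 N m (2 to 3 N at the point to press) holds it where it is left.
- key_round_top (a point): round key of the warmer: a disc 34 mm across, black plastic. Origin: middle of its top face, 14 mm above the strip while the key is up and 7 mm above it when fully down. Moves with the key. A plain low frame 4 mm high surrounds the key.
- key_round (a joint): travel of the round key, m: about 0 (up to 0.001) = up, 0.007 = fully down at its stop. It resists with about 2.5 N all the way and stays where it is left.
- key_bar_top (a point): bar key of the warmer: a long bar 42 mm (warmer y, along the strip) by 18 mm (warmer x), black plastic. Origin: middle of its top face, 14 mm above the strip while the key is up and 7 mm above it when fully down. Moves with the key. A plain low frame 4 mm high surrounds the key.
- key_bar (a joint): travel of the bar key, m: about 0 (up to 0.001) = up, 0.007 = fully down at its stop. It resists with about 2.5 N all the way and stays where it is left.
- key_square_top (a point): square key of the warmer: a square of 26 by 26 mm, black plastic. Origin: middle of its top face, 14 mm above the strip while the key is up and 7 mm above it when fully down. Moves with the key. A plain low frame 4 mm high surrounds the key. To be left up.
- key_square (a joint): travel of the square key, m: about 0 (up to 0.001) = up, 0.007 = fully down at its stop. It resists with about 2.5 N all the way and stays where it is left.
- bowl_mid (a point): blue bowl, loose, 105 mm across, 47 mm high, standing on the heated plate. Origin: its centre, half-way up.
- glass_mid (a point): waisted clear tea glass, loose, 63 mm across, 81 mm high, on the cart left of the warmer. Origin: its centre, half-way up.
- shaker_mid (a point): salt shaker, loose, 44 mm across, 90 mm high, on the cart right of the warmer. Origin: its centre, half-way up.
- teaspoon_mid (a point): steel teaspoon, loose, 133 by 27 by 10 mm, on the cart left of the control strip, its length roughly along the warmer's x. Origin: its centre, half-way up.

How it is judged:
On the way, in this order (a step that is already met when the one before it is completed fails the run):
1. the rocker is tipped fully over to on (value of joint rocker above 0.3 rad), for 0.1 s.
2. then the round key is fully down (value of joint key_round above 0.0055 m), for 0.1 s.
3. then the bar key is fully down (value of joint key_bar above 0.0055 m), for 0.1 s.
At the end, for the whole second after the job is handed in: The rocker is over to on (above 0.30 rad), the round key and the bar key are down (above 5.5 mm of 7 mm), the square key is up (under 3 mm), and bowl, tea glass, salt shaker and teaspoon are within 20 mm of where they were (value of joint rocker above 0.3 rad and value of joint each of key_round, key_bar above 0.0055 m and value of joint key_square below 0.003 m and distance of each of bowl_mid, glass_mid, shaker_mid, teaspoon_mid from where it was at the start of the episode below 0.02 m); the robot touches nothing.
It fails at once if the round key is pressed (3 mm) before the rocker is on (value of joint key_round above 0.003 m and value of joint rocker below 0.3 rad).
It fails at once if the bar key is pressed (3 mm) before the round key is down and the rocker on (value of joint key_bar above 0.003 m and (value of joint key_round below 0.0055 m or value of joint rocker below 0.3 rad)).
It fails at once if the square key is pressed (3 mm) (value of joint key_square above 0.003 m).
It fails at once if the bowl, tea glass, salt shaker or teaspoon is lifted or moved by more than 20 mm (distance of any of bowl_mid, glass_mid, shaker_mid, teaspoon_mid from where it was at the start of the episode above 0.02 m).
It also fails if it takes over 40 s, if anything falls off the work surface, if the arm or the gripper's body presses on something with over 40 N, if the wrist force passes 120 N, or if a joint passes its speed limit or range.

## Working session

There is one attempt and no reset: what is moved stays moved. The work goes in short steps, Python scripts to look and compute and a shell command to move; the robot and the scene stay as the last step left them, time stands still between calls to the robot, and variables do not carry over. Pictures are saved under pics/ and viewed, and the job is handed in when it is done.

```bash
mkdir -p pics; ls; python3 - <<'E'
from rig import robot, optics
import cv2,numpy as np
for n in("scene","top"):
    c=optics.camera(n); cv2.imwrite(f"pics/{n}0.png",c["img"][:,:,::-1]); np.savez(f"{n}0.npz",**c)
    print(n,c["camera_matrix"],c["k1"],c["position"],c["attitude"])
print(robot.get_obs())
E
```

```text
pics
scene [[446.9942408    0.         313.2423933 ]
 [  0.         446.9942408  238.81043915]
 [  0.           0.           1.        ]] -0.10273856457353645 [0.35107256 0.63308801 0.66420348] [-0.08487668  0.3795643   0.89823904 -0.20467905]
top [[544.4818442    0.         319.26813635]
 [  0.         544.4818442  234.74001373]
 [  0.           0.           1.        ]] -0.11977154955496815 [0.42500203 0.08147962 1.15666226] [ 0.05997421 -0.04737827 -0.6990519   0.71097456]
{'time': 0.1, 'q': array([ 9.84498034e-01,  5.28323325e-01,  1.43377942e+00, -6.91820227e-06,
        1.18142603e+00, -1.78523538e-01]), 'joint_velocities': array([ 0.00070514, -0.00267255, -0.00224398,  0.0007039 , -0.00017137,
       -0.00089231]), 'joint_torque': array([-3.31436822e-04, -4.40985739e+01, -1.77150697e+01,  6.35159668e-02,
        5.33235376e-02, -3.63819481e-05]), 'position': array([0.24746745, 0.57319315, 0.22169848]), 'tool_rot': array([ 2.02476325e-01,  9.79286680e-01, -8.99329376e-04, -3.58272160e-04]), 'ft_force': array([-0.00169461, -0.11746976,  0.02512657]), 'moment': array([-0.00750016,  0.0140171 ,  0.02202423]), 'grip_width': 0.08695683014074806}
```

View pics/scene0.png

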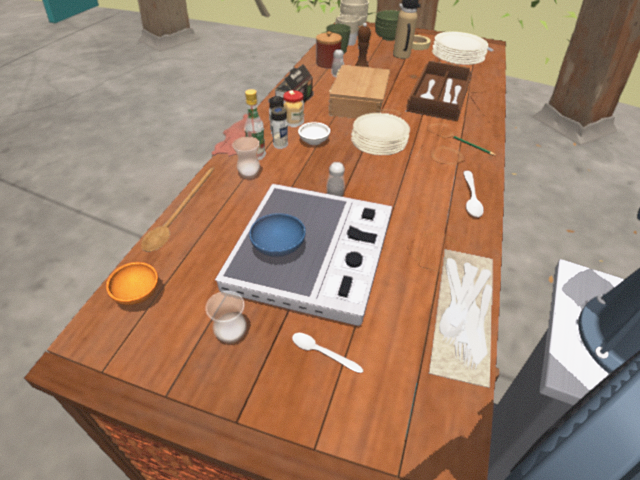

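View pics/top0.png

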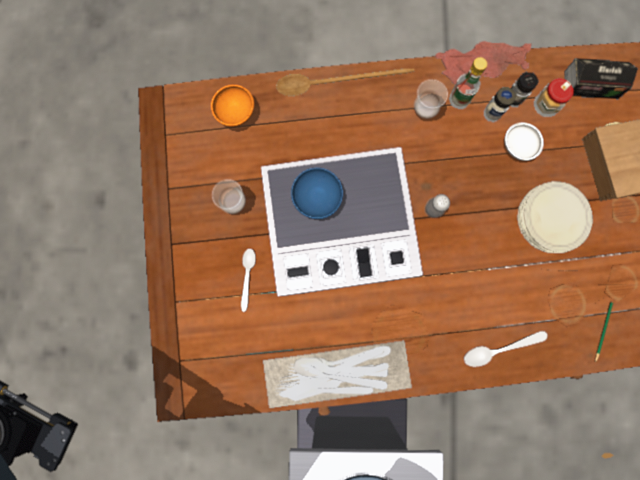

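The pictures show, left to right (top view): the bar (298,271), the round key (331,267), the rocker (363,262) and the square key (397,257). Next I enlarge the top view to measure the pose.

```bash
cat > h.py <<'E'
import numpy as np,cv2
from scipy.spatial.transform import Rotation as R
def load(n): return dict(np.load(n))
def ray(c,u,v):
    D=np.array([float(c["k1"]),0,0,0]);
    p=cv2.undistortPoints(np.array([[[u,v]]],float),c["camera_matrix"],D)[0,0]
    return R.from_quat(c["attitude"]).as_matrix()@np.array([p[0],-p[1],-1])
def onz(c,u,v,z):
    d=ray(c,u,v); p=c["position"]; return p+d*(z-p[2])/d[2]
def byd(c,u,v):
    return c["position"]+ray(c,u,v)*c["depth"][int(round(v)),int(round(u))]
def proj(c,P):
    q=R.from_quat(c["attitude"]).as_matrix().T@(np.asarray(P)-c["position"]); 
    x,y=q[0]/-q[2],-q[1]/-q[2]; s=1+float(c["k1"])*(x*x+y*y); K=c["camera_matrix"]
    return np.array([K[0,0]*x*s+K[0,2],K[1,1]*y*s+K[1,2]])
E
python3 - <<'E'
from h import *
for n,(x0,y0,w,hh,s) in dict(top=(255,140,175,160,4.5),scene=(210,180,190,145,4)).items():
    c=load(n+"0.npz"); im=c["img"][y0:y0+hh,x0:x0+w,::-1]
    cv2.imwrite(f"pics/{n}_crop.png",cv2.resize(im,None,fx=s,fy=s,interpolation=cv2.INTER_CUBIC))
c=load("top0.npz")
for uv in[(298,271),(331,267),(363,270),(363,252),(397,257),(347,270),(270,250),(320,230),(300,320)]: print(uv,byd(c,*uv).round(4))
E
```

```text
(298, 271) [0.5182 0.1443 0.0581]
(331, 267) [0.5279 0.0777 0.0533]
(363, 270) [0.5227 0.0127 0.055 ]
(363, 252) [0.5587 0.0133 0.0604]
(397, 257) [ 0.55   -0.056   0.0572]
(347, 270) [0.5232 0.0448 0.0434]
(270, 250) [ 0.5676  0.2092 -0.0029]
(320, 230) [0.6052 0.1016 0.0443]
(300, 320) [ 0.4197  0.1412 -0.0023]
```

View pics/top_crop.png

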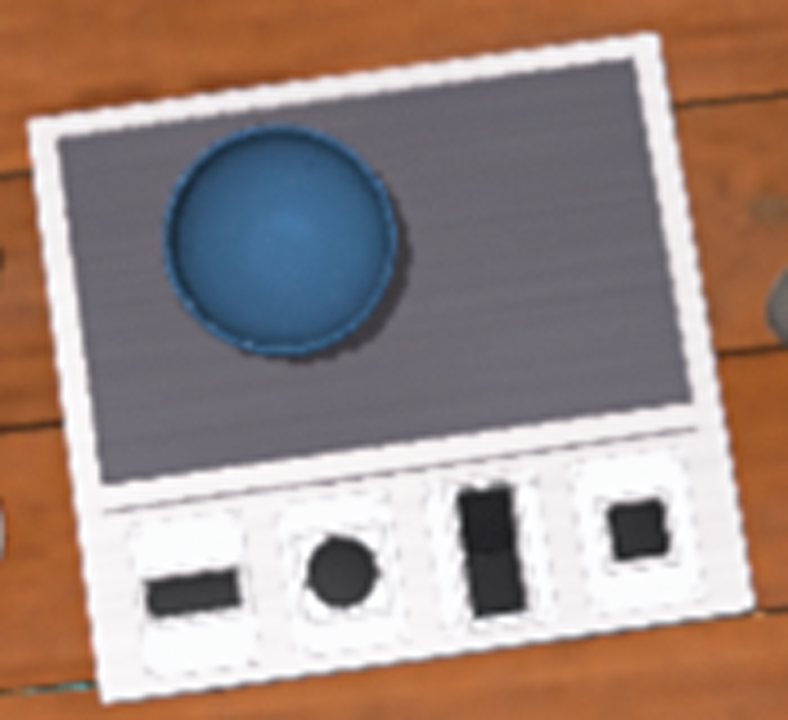

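View pics/scene_crop.png

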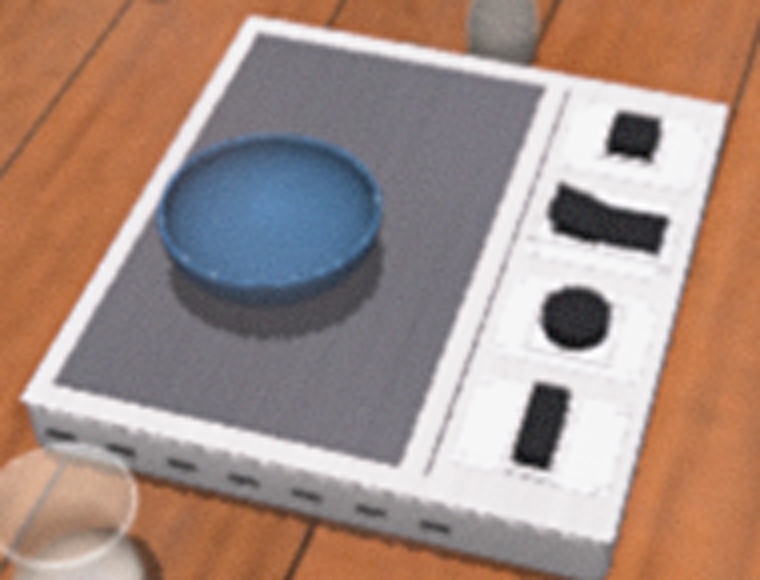

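```bash
python3 - <<'E'
from h import *
from scipy.optimize import least_squares
L=np.array([[137.5,150,45],[137.5,-150,45],[-137.5,-150,45],[-137.5,150,45],[-95,102,59],[-95,34,59],[-95,-102,59]])/1000
T=np.array([[30,120],[658,35],[755,608],[105,702],[193,592],[342,571],[638,529]])
S=np.array([[25,400],[250,18],[725,105],[610,545],[544,424],[575,316],[637,130]])
T=(T+.5)/4.5-.5+[255,140]; S=(S+.5)/4-.5+[210,180]
ct,cs=load("top0.npz"),load("scene0.npz")
def W(p,l): return R.from_euler('z',p[3]).apply(l)+p[:3]
def f(p,which):
    r=[]
    for c,U in((ct,T),(cs,S)):
        if (c is ct and 't' in which) or (c is cs and 's' in which): r+=[proj(c,P)-u for P,u in zip(W(p,L),U)]
    return np.ravel(r)
for w in('t','s','ts'):
    g=(lambda p:np.r_[f(p,w),1000*p[2]]) 
    s=least_squares(g,[.62,.1,0,.1]); p=s.x; print(w,p.round(4),f(p,w).reshape(-1,2).round(1).tolist())
np.save("pose.npy",p)
for n,l in dict(rock=(-.0744,-.034,.062),round=(-.095,.034,.059),bar=(-.095,.102,.059),sq=(-.095,-.102,.059)).items(): print(n,W(p,np.array(l)).round(4))
print("bowl depth rim",byd(ct,318,172),"glass",byd(ct,228,185),"shaker",byd(ct,440,203))
from rig import robot
o=robot.get_obs();print(R.from_quat(o["tool_rot"]).as_matrix().round(4))
E
```

```text
t [ 6.274e-01  5.950e-02 -2.000e-04  1.564e-01] [[-0.3, -0.0], [0.1, -0.4], [0.2, 0.3], [-0.7, 0.0], [-0.1, 0.0], [0.1, 0.0], [0.7, -0.0]]
s [ 6.273e-01  6.470e-02 -4.000e-04  1.561e-01] [[-1.4, 0.7], [-0.1, -0.0], [1.0, 0.9], [0.4, 0.4], [-0.3, -1.1], [0.7, -1.0], [-0.2, -0.1]]
ts [ 0.628   0.061  -0.0022  0.1562] [[-0.9, -0.0], [-0.7, -0.4], [-0.7, 0.1], [-1.3, -0.3], [-0.7, -0.2], [-0.6, -0.2], [-0.1, -0.2], [-0.4, -0.2], [0.4, -0.4], [1.1, 0.4], [0.7, -0.8], [0.1, -2.0], [1.0, -1.7], [0.0, -0.6]]
rock [0.5598 0.0158 0.0598]
round [0.5289 0.0798 0.0568]
bar [0.5183 0.1469 0.0568]
sq [ 0.55   -0.0546  0.0568]
bowl depth rim [0.72082774 0.10730634 0.07394183] glass [0.69437946 0.29438214 0.06082905] shaker [ 0.65652983 -0.13907087  0.08932773]
[[-9.180e-01  3.966e-01 -1.100e-03]
 [ 3.966e-01  9.180e-01 -1.600e-03]
 [ 3.000e-04 -1.900e-03 -1.000e+00]]
```

```bash
python3 -m inch '[{"az":-0.141,"gripper":0},{"az":-0.141,"gripper":0},{"az":-0.141,"gripper":0},{"az":-0.141,"gripper":0},{"gripper":0},{"gripper":0}]' 20
python3 -m inch '[{"dx":-14,"dy":-37},{"dx":-14,"dy":-37},{"dx":-14,"dy":-37},{"dx":-14,"dy":-37},{"dx":-14,"dy":-37},{"dx":-14,"dy":-37},{"dx":-14,"dy":-37},{"dx":-14,"dy":-37}]'
python3 -m inch '[{"dx":-14,"dy":-37},{"dx":-14,"dy":-37},{"dx":-14,"dy":-37},{"dx":-14,"dy":-37},{"dx":-14,"dy":-37},{"dx":-14,"dy":-37},{"dx":-14,"dy":-37},{}]'
cat > rel.py <<'E'
from h import *
from rig import robot
o=robot.get_obs(); M=R.from_quat(o["tool_rot"]).as_matrix(); p=[.6277,.0605,0,.1562]
print(o["time"],o["position"].round(4),o["ft_force"].round(2),o["grip_width"],"\n",M.round(3))
for n,l in dict(rock=(-.0744,-.034,.062),round=(-.095,.034,.059),bar=(-.095,.102,.059)).items():
    P=R.from_euler('z',p[3]).apply(l)+p[:3]; print(n,P.round(4),"tool mm",((P-o["position"])@M*1000).round(1))
E
python3 rel.py
```

```text
0.1 [0.2475 0.5732 0.2217] [-0.   -0.12  0.03] 0.08695683014074806 
 [[-0.918  0.397 -0.001]
 [ 0.397  0.918 -0.002]
 [ 0.    -0.002 -1.   ]]
rock [0.5595 0.0153 0.062 ] tool mm [-507.7 -388.1  160.3]
round [0.5286 0.0793 0.059 ] tool mm [-454.  -341.6  163.2]
bar [0.518  0.1465 0.059 ] tool mm [-417.6 -284.1  163.1]invalid input
invalid input
invalid input
```

```bash
python3 -m inch '[{"ax":0,"ay":0,"az":-0.141,"dx":0,"dy":0,"dz":0,"gripper":0},{"ax":0,"ay":0,"az":-0.141,"dx":0,"dy":0,"dz":0,"gripper":0},{"ax":0,"ay":0,"az":-0.141,"dx":0,"dy":0,"dz":0,"gripper":0},{"ax":0,"ay":0,"az":-0.141,"dx":0,"dy":0,"dz":0,"gripper":0},{"ax":0,"ay":0,"az":0,"dx":0,"dy":0,"dz":0,"gripper":0},{"ax":0,"ay":0,"az":0,"dx":0,"dy":0,"dz":0,"gripper":0}]' 20; python3 rel.py
```

```text
time: 0.7
position: [0.2476, 0.5735, 0.2222]
tool_rot: [-0.077, 0.997, -0.0, -0.0]
ft_force: [0.3, -0.1, -0.5]
grip_width: 0.0469
0.7 [0.2476 0.5735 0.2222] [ 0.26 -0.12 -0.51] 0.04685975964236302 
 [[-0.988 -0.153 -0.001]
 [-0.153  0.988 -0.001]
 [ 0.001 -0.001 -1.   ]]
rock [0.5595 0.0153 0.062 ] tool mm [-223.1 -599.2  160.4]
round [0.5286 0.0793 0.059 ] tool mm [-202.3 -531.2  163.3]
bar [0.518  0.1465 0.059 ] tool mm [-202.1 -463.2  163.3]
```

```bash
python3 -m inch '[{"ax":0,"ay":0,"az":0,"dx":-14,"dy":-37,"dz":0,"gripper":0},{"ax":0,"ay":0,"az":0,"dx":-14,"dy":-37,"dz":0,"gripper":0},{"ax":0,"ay":0,"az":0,"dx":-14,"dy":-37,"dz":0,"gripper":0},{"ax":0,"ay":0,"az":0,"dx":-14,"dy":-37,"dz":0,"gripper":0},{"ax":0,"ay":0,"az":0,"dx":-14,"dy":-37,"dz":0,"gripper":0},{"ax":0,"ay":0,"az":0,"dx":-14,"dy":-37,"dz":0,"gripper":0},{"ax":0,"ay":0,"az":0,"dx":-14,"dy":-37,"dz":0,"gripper":0},{"ax":0,"ay":0,"az":0,"dx":-14,"dy":-37,"dz":0,"gripper":0}]'
python3 -m inch '[{"ax":0,"ay":0,"az":0,"dx":-14,"dy":-38,"dz":10,"gripper":0},{"ax":0,"ay":0,"az":0,"dx":-14,"dy":-38,"dz":10,"gripper":0},{"ax":0,"ay":0,"az":0,"dx":-14,"dy":-38,"dz":10,"gripper":0},{"ax":0,"ay":0,"az":0,"dx":-14,"dy":-38,"dz":10,"gripper":0},{"ax":0,"ay":0,"az":0,"dx":-14,"dy":-38,"dz":10,"gripper":0},{"ax":0,"ay":0,"az":0,"dx":-14,"dy":-38,"dz":10,"gripper":0},{"ax":0,"ay":0,"az":0,"dx":-14,"dy":-38,"dz":10,"gripper":0},{"ax":0,"ay":0,"az":0,"dx":0,"dy":-37,"dz":30,"gripper":0}]'
python3 rel.py
```

```text
time: 1.5
position: [0.4051, 0.2974, 0.2227]
tool_rot: [-0.077, 0.997, 0.0, 0.0]
ft_force: [1.4, -0.4, -0.8]
grip_width: 0.0003
time: 2.3
position: [0.5536, 0.0124, 0.1243]
tool_rot: [-0.077, 0.997, -0.001, 0.005]
ft_force: [0.8, 0.3, 0.2]
grip_width: 0.0006
2.3 [0.5536 0.0124 0.1243] [0.85 0.26 0.24] 0.000646951851962717 
 [[-0.988 -0.153  0.01 ]
 [-0.153  0.988 -0.002]
 [-0.01  -0.003 -1.   ]]
rock [0.5595 0.0153 0.062 ] tool mm [-5.7  2.2 62.4]
round [0.5286 0.0793 0.059 ] tool mm [15.1 70.2 64.9]
bar [0.518  0.1465 0.059 ] tool mm [ 15.3 138.2  64.7]
```

```bash
python3 -m inch '[{"ax":0,"ay":0,"az":0,"dx":-6,"dy":2,"dz":15,"gripper":0},{"ax":0,"ay":0,"az":0,"dx":0,"dy":0,"dz":15,"gripper":0},{"ax":0,"ay":0,"az":0,"dx":0,"dy":0,"dz":0,"gripper":0},{"ax":0,"ay":0,"az":0,"dx":0,"dy":0,"dz":0,"gripper":0}]'
python3 rel.py; python3 - <<'E'
from h import *
from rig import optics
for n,(x0,y0,w,hh,s) in dict(top=(255,140,175,160,4.5),scene=(250,160,190,145,4)).items():
    c=optics.camera(n); np.savez(f"{n}1.npz",**c); im=c["img"][y0:y0+hh,x0:x0+w,::-1]
    cv2.imwrite(f"pics/{n}_1.png",cv2.resize(im,None,fx=s,fy=s,interpolation=cv2.INTER_CUBIC))
E
```

```text
time: 2.7
position: [0.5537, 0.0184, 0.0925]
tool_rot: [-0.078, 0.997, 0.0, -0.001]
ft_force: [0.7, 0.2, 0.9]
grip_width: 0.0006
2.7 [0.5537 0.0184 0.0925] [0.68 0.18 0.86] 0.0006097313758518681 
 [[-0.988 -0.155 -0.001]
 [-0.155  0.988  0.   ]
 [ 0.001  0.    -1.   ]]
rock [0.5595 0.0153 0.062 ] tool mm [-5.3 -3.9 30.5]
round [0.5286 0.0793 0.059 ] tool mm [15.3 64.1 33.5]
bar [0.518  0.1465 0.059 ] tool mm [ 15.3 132.1  33.5]
```

View pics/scene_1.png

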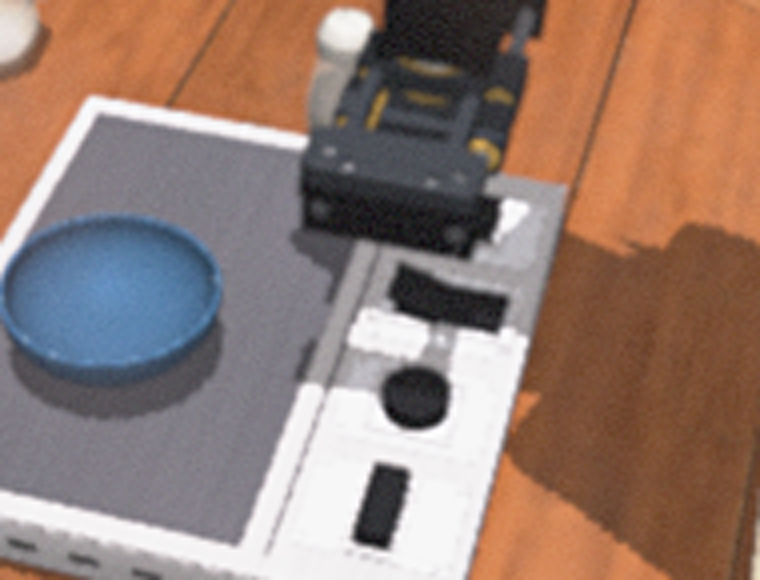

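The scene view shows the closed fingers above the strip, behind the rocker (crop 450,295). The round key (415,397) and bar key (382,505) are free. I correct the position by the numbers and then descend.

```bash
python3 -m inch '[{"ax":0,"ay":0,"az":0,"dx":-6,"dy":-3,"dz":5,"gripper":0},{"ax":0,"ay":0,"az":0,"dx":0,"dy":0,"dz":10,"gripper":0},{"ax":0,"ay":0,"az":0,"dx":0,"dy":0,"dz":0,"gripper":0},{"ax":0,"ay":0,"az":0,"dx":0,"dy":0,"dz":0,"gripper":0}]'
python3 rel.py
```

```text
time: 3.2
position: [0.56, 0.0157, 0.0771]
tool_rot: [-0.078, 0.997, 0.0, -0.001]
ft_force: [-0.3, 0.5, -0.2]
grip_width: 0.0008
3.2 [0.56   0.0157 0.0771] [-0.27  0.46 -0.15] 0.000813257155319025 
 [[-0.988 -0.155 -0.001]
 [-0.155  0.988  0.   ]
 [ 0.001  0.    -1.   ]]
rock [0.5595 0.0153 0.062 ] tool mm [ 0.6 -0.3 15.1]
round [0.5286 0.0793 0.059 ] tool mm [21.2 67.7 18.1]
bar [0.518  0.1465 0.059 ] tool mm [ 21.2 135.7  18.2]
```

```bash
python3 -m inch '[{"ax":0,"ay":0,"az":0,"dx":0,"dy":0,"dz":6,"gripper":0},{"ax":0,"ay":0,"az":0,"dx":0,"dy":0,"dz":5,"gripper":0},{"ax":0,"ay":0,"az":0,"dx":0,"dy":0,"dz":4,"gripper":0},{"ax":0,"ay":0,"az":0,"dx":0,"dy":0,"dz":4,"gripper":0},{"ax":0,"ay":0,"az":0,"dx":0,"dy":0,"dz":3,"gripper":0},{"ax":0,"ay":0,"az":0,"dx":0,"dy":0,"dz":0,"gripper":0},{"ax":0,"ay":0,"az":0,"dx":0,"dy":0,"dz":0,"gripper":0}]'
python3 -m inch '[{"ax":0,"ay":0,"az":0,"dx":0,"dy":0,"dz":1,"gripper":0},{"ax":0,"ay":0,"az":0,"dx":0,"dy":0,"dz":0,"gripper":0}]'
python3 -m inch '[{"ax":0,"ay":0,"az":0,"dx":0,"dy":0,"dz":1,"gripper":0},{"ax":0,"ay":0,"az":0,"dx":0,"dy":0,"dz":0,"gripper":0}]'
```

```text
time: 3.9
position: [0.5598, 0.0156, 0.0553]
tool_rot: [-0.078, 0.997, 0.0, -0.001]
ft_force: [0.4, 0.8, -0.2]
grip_width: 0.0004
time: 4.1
position: [0.5599, 0.0156, 0.0544]
tool_rot: [-0.078, 0.997, 0.0, -0.001]
ft_force: [-0.5, -0.7, 0.6]
grip_width: 0.0007
time: 4.3
position: [0.5599, 0.0156, 0.0543]
tool_rot: [-0.078, 0.997, -0.0, -0.0]
ft_force: [-1.4, -0.2, 7.4]
grip_width: 0.0005
```

Firm stop at z = 54.3 mm, as expected for fully on. I press slightly more, then lift and check.

```bash
python3 -m inch '[{"ax":0,"ay":0,"az":0,"dx":0,"dy":0,"dz":0.7,"gripper":0},{"ax":0,"ay":0,"az":0,"dx":0,"dy":0,"dz":0,"gripper":0}]'
python3 -m inch '[{"ax":0,"ay":0,"az":0,"dx":0,"dy":0,"dz":-10,"gripper":0},{"ax":0,"ay":0,"az":0,"dx":0,"dy":0,"dz":-20,"gripper":0},{"ax":0,"ay":0,"az":0,"dx":10,"dy":34,"dz":0,"gripper":0},{"ax":0,"ay":0,"az":0,"dx":11,"dy":34,"dz":0,"gripper":0},{"ax":0,"ay":0,"az":0,"dx":0,"dy":0,"dz":0,"gripper":0},{"ax":0,"ay":0,"az":0,"dx":0,"dy":0,"dz":0,"gripper":0}]'
python3 rel.py; python3 - <<'E'
from h import *
from rig import optics
for n,(x0,y0,w,hh,s) in dict(scene=(250,160,190,145,4)).items():
    c=optics.camera(n); np.savez(f"{n}2.npz",**c); im=c["img"][y0:y0+hh,x0:x0+w,::-1]
    cv2.imwrite(f"pics/{n}_2.png",cv2.resize(im,None,fx=s,fy=s,interpolation=cv2.INTER_CUBIC))
E
```

```text
time: 4.5
position: [0.56, 0.0156, 0.0542]
tool_rot: [-0.078, 0.997, -0.0, -0.0]
ft_force: [-3.1, 0.1, 10.9]
grip_width: 0.0006
time: 5.1
position: [0.529, 0.08, 0.0831]
tool_rot: [-0.079, 0.997, -0.0, 0.0]
ft_force: [-0.5, 0.8, -0.1]
grip_width: 0.0003
5.1 [0.529  0.08   0.0831] [-0.46  0.77 -0.14] 0.00034807522060680457 
 [[-0.988 -0.158  0.   ]
 [-0.158  0.988 -0.   ]
 [-0.    -0.    -1.   ]]
rock [0.5595 0.0153 0.062 ] tool mm [-19.9 -68.7  21.1]
round [0.5286 0.0793 0.059 ] tool mm [ 0.5 -0.7 24.1]
bar [0.518  0.1465 0.059 ] tool mm [ 0.4 67.3 24. ]
```

View pics/scene_2.png

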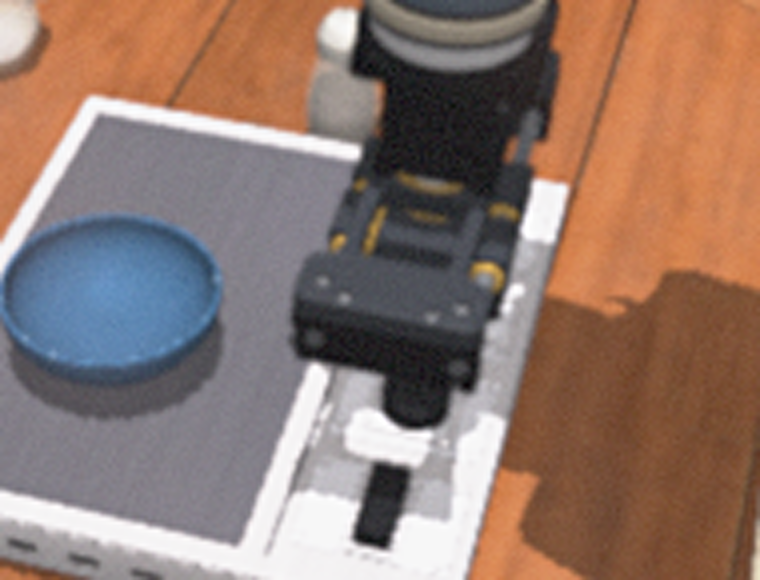

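The scene view shows the fingers above the round key (crop 415,400), but the hand hides the rocker. A failed rocker would end the run, so I back off to see it first.

```bash
python3 -m inch '[{"ax":0,"ay":0,"az":0,"dx":0,"dy":-20,"dz":-40,"gripper":0},{"ax":0,"ay":0,"az":0,"dx":10,"dy":-20,"dz":-40,"gripper":0},{"ax":0,"ay":0,"az":0,"dx":40,"dy":-20,"dz":-20,"gripper":0},{"ax":0,"ay":0,"az":0,"dx":45,"dy":-20,"dz":0,"gripper":0},{"ax":0,"ay":0,"az":0,"dx":25,"dy":-20,"dz":0,"gripper":0},{"ax":0,"ay":0,"az":0,"dx":0,"dy":0,"dz":0,"gripper":0}]'
python3 - <<'E'
from h import *
from rig import optics
for n,(x0,y0,w,hh,s) in dict(scene=(250,160,190,145,4)).items():
    c=optics.camera(n); np.savez(f"{n}3.npz",**c); im=c["img"][y0:y0+hh,x0:x0+w,::-1]
    cv2.imwrite(f"pics/{n}_3.png",cv2.resize(im,None,fx=s,fy=s,interpolation=cv2.INTER_CUBIC))
E
```

```text
time: 5.75
position: [0.4237, -0.0405, 0.1831]
tool_rot: [-0.075, 0.997, -0.0, -0.001]
ft_force: [0.7, 0.3, -0.5]
grip_width: 0.0006
```

View pics/scene_3.png

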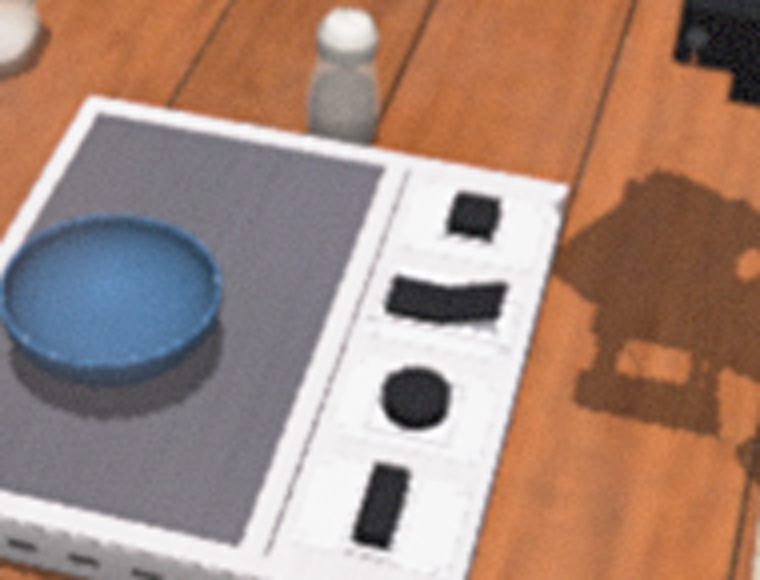

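```bash
python3 - <<'E'
from h import *
c=load("scene3.npz"); p=load("pose.npy") if 0 else [.6277,.0625,0,.1562]
def pt(a,s,y): # a slope, s signed distance
    return np.array([-.095+s*np.cos(a)-np.sign(s)*.003*np.sin(a),y,.051+abs(s)*np.sin(a)+.003*np.cos(a)])
def px(l): 
    u=proj(c,R.from_euler('z',p[3]).apply(l)+p[:3]); return ((u-[250,160]+.5)*4-.5).round(0)
for t in(0,.15,.25,.36):
    print(t,"far",[px(pt(.36-t,.030,y)) for y in(-.047,-.021)],"near",[px(pt(t,-.030,y)) for y in(-.047,-.021)])
print(px([-.095,.034,.059]))
im=c["img"][220:250,335:385,::-1];cv2.imwrite("pics/rk.png",cv2.resize(im,None,fx=14,fy=14,interpolation=cv2.INTER_CUBIC))
for v in range(226,242,2):print(v,[round(float(byd(c,u,v)[2]*1000)) for u in range(344,380,3)])
E
```

```text
0 far [array([403., 256.]), array([391., 291.])] near [array([513., 294.]), array([503., 330.])]
0.15 far [array([399., 262.]), array([387., 296.])] near [array([512., 288.]), array([502., 323.])]
0.25 far [array([397., 266.]), array([385., 300.])] near [array([511., 283.]), array([501., 318.])]
0.36 far [array([396., 271.]), array([384., 305.])] near [array([509., 278.]), array([499., 313.])]
[419. 388.]
226 [45, 46, 45, 45, 44, 46, 46, 46, 42, 45, 46, 43]
228 [43, 49, 52, 45, 46, 45, 46, 43, 44, 46, 45, 44]
230 [46, 46, 55, 54, 53, 56, 45, 53, 58, 61, 61, 44]
232 [44, 56, 55, 55, 55, 55, 53, 56, 60, 61, 62, 59]
234 [50, 54, 55, 51, 54, 54, 54, 55, 58, 62, 61, 50]
236 [49, 55, 54, 53, 54, 51, 56, 58, 58, 61, 63, 44]
238 [47, 48, 49, 51, 53, 52, 55, 58, 60, 59, 61, 48]
240 [46, 48, 49, 48, 47, 49, 49, 53, 55, 46, 47, 44]
```

View pics/rk.png

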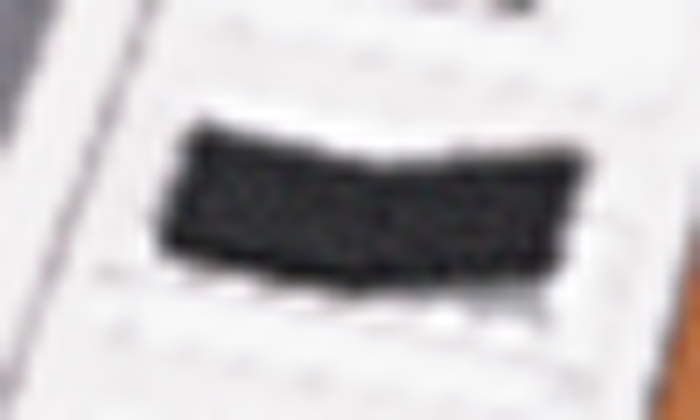

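The far half is level at 54–55 mm and the near end is up at about 62 mm, in both the image and the depth. The rocker is fully on, so I return to the round key.

```bash
python3 -m inch '[{"ax":0,"ay":0,"az":0,"dx":-25,"dy":20,"dz":0,"gripper":0},{"ax":0,"ay":0,"az":0,"dx":-45,"dy":20,"dz":0,"gripper":0},{"ax":0,"ay":0,"az":0,"dx":-40,"dy":20,"dz":20,"gripper":0},{"ax":0,"ay":0,"az":0,"dx":-10,"dy":20,"dz":40,"gripper":0},{"ax":0,"ay":0,"az":0,"dx":0,"dy":20,"dz":35,"gripper":0},{"ax":0,"ay":0,"az":0,"dx":0,"dy":0,"dz":0,"gripper":0},{"ax":0,"ay":0,"az":0,"dx":0,"dy":0,"dz":0,"gripper":0}]'; python3 rel.py
```

```text
time: 6.5
position: [0.5298, 0.0799, 0.0872]
tool_rot: [-0.079, 0.997, -0.0, -0.0]
ft_force: [0.4, -0.4, 0.8]
grip_width: 0.0002
6.5 [0.5298 0.0799 0.0872] [ 0.39 -0.4   0.85] 0.00015150589842313593 
 [[-0.988 -0.157 -0.001]
 [-0.157  0.988 -0.   ]
 [ 0.001 -0.    -1.   ]]
rock [0.5595 0.0153 0.062 ] tool mm [-19.2 -68.4  25.2]
round [0.5286 0.0793 0.059 ] tool mm [ 1.3 -0.4 28.2]
bar [0.518  0.1465 0.059 ] tool mm [ 1.2 67.6 28.2]
```

Down 35 mm to reach z = 52 mm, slowing at the end.

```bash
python3 -m inch '[{"ax":0,"ay":0,"az":0,"dx":1,"dy":0,"dz":12,"gripper":0},{"ax":0,"ay":0,"az":0,"dx":0,"dy":0,"dz":10,"gripper":0},{"ax":0,"ay":0,"az":0,"dx":0,"dy":0,"dz":5,"gripper":0},{"ax":0,"ay":0,"az":0,"dx":0,"dy":0,"dz":3,"gripper":0},{"ax":0,"ay":0,"az":0,"dx":0,"dy":0,"dz":2,"gripper":0},{"ax":0,"ay":0,"az":0,"dx":0,"dy":0,"dz":2,"gripper":0},{"ax":0,"ay":0,"az":0,"dx":0,"dy":0,"dz":0,"gripper":0},{"ax":0,"ay":0,"az":0,"dx":0,"dy":0,"dz":0,"gripper":0}]'
python3 -m inch '[{"ax":0,"ay":0,"az":0,"dx":0,"dy":0,"dz":1,"gripper":0},{"ax":0,"ay":0,"az":0,"dx":0,"dy":0,"dz":0,"gripper":0}]'
python3 -m inch '[{"ax":0,"ay":0,"az":0,"dx":0,"dy":0,"dz":1,"gripper":0},{"ax":0,"ay":0,"az":0,"dx":0,"dy":0,"dz":0,"gripper":0}]'
```

```text
time: 7.3
position: [0.5283, 0.0795, 0.0539]
tool_rot: [-0.078, 0.997, 0.0, 0.0]
ft_force: [0.4, 0.5, 0.3]
grip_width: 0.0004
time: 7.5
position: [0.5283, 0.0795, 0.053]
tool_rot: [-0.078, 0.997, 0.0, 0.0]
ft_force: [-0.5, 0.7, 1.5]
grip_width: 0.0009
time: 7.7
position: [0.5283, 0.0795, 0.0524]
tool_rot: [-0.078, 0.997, 0.0, 0.0]
ft_force: [-0.3, -0.9, 5.7]
grip_width: 0.0005
```

```bash
python3 -m inch '[{"ax":0,"ay":0,"az":0,"dx":0,"dy":0,"dz":1,"gripper":0},{"ax":0,"ay":0,"az":0,"dx":0,"dy":0,"dz":0,"gripper":0}]'
python3 -m inch '[{"ax":0,"ay":0,"az":0,"dx":0,"dy":0,"dz":0.5,"gripper":0},{"ax":0,"ay":0,"az":0,"dx":0,"dy":0,"dz":0,"gripper":0}]'
```

```text
time: 7.9
position: [0.5283, 0.0795, 0.0523]
tool_rot: [-0.078, 0.997, -0.0, 0.0]
ft_force: [-2.4, -0.3, 13.1]
grip_width: 0.0004
time: 8.1
position: [0.5284, 0.0795, 0.0523]
tool_rot: [-0.078, 0.997, -0.0, 0.001]
ft_force: [-4.6, -0.0, 16.9]
grip_width: 0.0004
```

Firm stop at z = 52.3 mm, which matches fully down. I lift off and check from clear before touching the bar.

```bash
python3 -m inch '[{"ax":0,"ay":0,"az":0,"dx":0,"dy":0,"dz":-20,"gripper":0},{"ax":0,"ay":0,"az":0,"dx":0,"dy":-10,"dz":-40,"gripper":0},{"ax":0,"ay":0,"az":0,"dx":10,"dy":-30,"dz":-40,"gripper":0},{"ax":0,"ay":0,"az":0,"dx":40,"dy":-20,"dz":-20,"gripper":0},{"ax":0,"ay":0,"az":0,"dx":45,"dy":-20,"dz":0,"gripper":0},{"ax":0,"ay":0,"az":0,"dx":25,"dy":-20,"dz":0,"gripper":0},{"ax":0,"ay":0,"az":0,"dx":0,"dy":0,"dz":0,"gripper":0}]'
cat > look.py <<'E'
from h import *
from rig import optics
import sys
c=optics.camera("scene"); k=sys.argv[1]; np.savez(f"scene{k}.npz",**c); x0,y0=250,160
cv2.imwrite(f"pics/scene_{k}.png",cv2.resize(c["img"][y0:y0+145,x0:x0+190,::-1],None,fx=4,fy=4,interpolation=cv2.INTER_CUBIC))
for n,(U,V) in dict(square=(474,215),rfar=(420,295),rnear=(490,300),round=(415,400),bar=(382,505)).items():
    u,v=int(U/4+x0),int(V/4+y0)
    print(n,round(float(np.mean([byd(c,a,b)[2] for a in range(u-2,u+3) for b in range(v-2,v+3)])*1000),1))
E
python3 look.py 4; python3 rel.py
```

```text
time: 8.8
position: [0.4219, -0.0386, 0.1696]
tool_rot: [-0.076, 0.997, 0.0, -0.001]
ft_force: [1.0, -0.7, 0.3]
grip_width: 0.0003
square 58.6
rfar 53.3
rnear 61.8
round 51.9
bar 58.0
8.85 [ 0.4242 -0.0382  0.1697] [ 0.1  -0.34  0.18] 0.000330583699858285 
 [[-0.988 -0.152 -0.   ]
 [-0.152  0.988  0.   ]
 [ 0.     0.    -1.   ]]
rock [0.5595 0.0153 0.062 ] tool mm [-141.9   32.3  107.7]
round [0.5286 0.0793 0.059 ] tool mm [-121.1  100.2  110.7]
bar [0.518  0.1465 0.059 ] tool mm [-120.9  168.2  110.7]
```

View pics/scene_4.png

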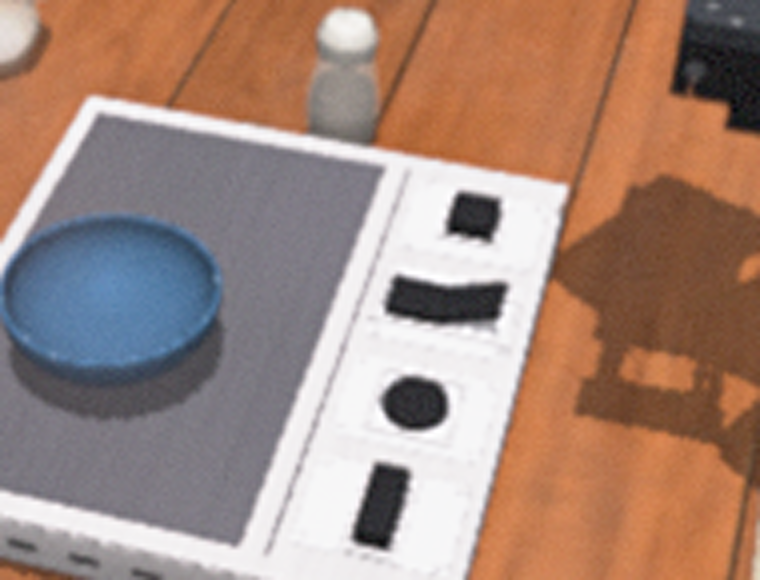

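The round key (415,403) is down: 52 mm by depth. The rocker (447,300) is still on, and the square (474,215) and bar (382,505) are still up at about 58 mm. Bar next.

```bash
python3 -m inch '[{"ax":0,"ay":0,"az":0,"dx":-21,"dy":28,"dz":0,"gripper":0},{"ax":0,"ay":0,"az":0,"dx":-25,"dy":35,"dz":0,"gripper":0},{"ax":0,"ay":0,"az":0,"dx":-25,"dy":35,"dz":0,"gripper":0},{"ax":0,"ay":0,"az":0,"dx":-25,"dy":35,"dz":20,"gripper":0},{"ax":0,"ay":0,"az":0,"dx":-25,"dy":35,"dz":25,"gripper":0},{"ax":0,"ay":0,"az":0,"dx":0,"dy":0,"dz":38,"gripper":0},{"ax":0,"ay":0,"az":0,"dx":0,"dy":0,"dz":0,"gripper":0},{"ax":0,"ay":0,"az":0,"dx":0,"dy":0,"dz":0,"gripper":0}]'; python3 rel.py
```

```text
time: 9.65
position: [0.5181, 0.1479, 0.0859]
tool_rot: [-0.079, 0.997, 0.0, -0.001]
ft_force: [-0.4, -0.4, 1.3]
grip_width: 0.0004
9.65 [0.5181 0.1479 0.0859] [-0.36 -0.44  1.28] 0.0004172701303851561 
 [[-0.988 -0.157 -0.003]
 [-0.157  0.988 -0.   ]
 [ 0.003  0.    -1.   ]]
rock [0.5595 0.0153 0.062 ] tool mm [ -20.2 -137.5   23.8]
round [0.5286 0.0793 0.059 ] tool mm [  0.4 -69.4  26.9]
bar [0.518  0.1465 0.059 ] tool mm [ 0.3 -1.4 26.9]
```

```bash
python3 -m inch '[{"ax":0,"ay":0,"az":0,"dx":0,"dy":-1,"dz":12,"gripper":0},{"ax":0,"ay":0,"az":0,"dx":0,"dy":0,"dz":10,"gripper":0},{"ax":0,"ay":0,"az":0,"dx":0,"dy":0,"dz":5,"gripper":0},{"ax":0,"ay":0,"az":0,"dx":0,"dy":0,"dz":3,"gripper":0},{"ax":0,"ay":0,"az":0,"dx":0,"dy":0,"dz":2,"gripper":0},{"ax":0,"ay":0,"az":0,"dx":0,"dy":0,"dz":1,"gripper":0},{"ax":0,"ay":0,"az":0,"dx":0,"dy":0,"dz":0,"gripper":0},{"ax":0,"ay":0,"az":0,"dx":0,"dy":0,"dz":0,"gripper":0}]'
python3 -m inch '[{"ax":0,"ay":0,"az":0,"dx":0,"dy":0,"dz":1,"gripper":0},{"ax":0,"ay":0,"az":0,"dx":0,"dy":0,"dz":0,"gripper":0}]'
python3 -m inch '[{"ax":0,"ay":0,"az":0,"dx":0,"dy":0,"dz":1,"gripper":0},{"ax":0,"ay":0,"az":0,"dx":0,"dy":0,"dz":0,"gripper":0}]'
```

```text
time: 10.45
position: [0.519, 0.1464, 0.0537]
tool_rot: [-0.078, 0.997, 0.0, 0.0]
ft_force: [0.5, -0.6, 0.3]
grip_width: 0.0004
time: 10.65
position: [0.519, 0.1464, 0.0527]
tool_rot: [-0.078, 0.997, 0.0, 0.0]
ft_force: [-0.0, -1.1, 1.7]
grip_width: 0.0004
time: 10.85
position: [0.519, 0.1464, 0.0524]
tool_rot: [-0.078, 0.997, 0.0, 0.0]
ft_force: [-1.3, -0.3, 7.1]
grip_width: 0.0006
```

```bash
python3 -m inch '[{"ax":0,"ay":0,"az":0,"dx":0,"dy":0,"dz":1,"gripper":0},{"ax":0,"ay":0,"az":0,"dx":0,"dy":0,"dz":0,"gripper":0},{"ax":0,"ay":0,"az":0,"dx":0,"dy":0,"dz":0,"gripper":0}]'
python3 -m inch '[{"ax":0,"ay":0,"az":0,"dx":0,"dy":0,"dz":-20,"gripper":0},{"ax":0,"ay":0,"az":0,"dx":0,"dy":0,"dz":-40,"gripper":0},{"ax":0,"ay":0,"az":0,"dx":10,"dy":-30,"dz":-40,"gripper":0},{"ax":0,"ay":0,"az":0,"dx":35,"dy":-35,"dz":-20,"gripper":0},{"ax":0,"ay":0,"az":0,"dx":35,"dy":-35,"dz":0,"gripper":0},{"ax":0,"ay":0,"az":0,"dx":25,"dy":-40,"dz":0,"gripper":0},{"ax":0,"ay":0,"az":0,"dx":10,"dy":-35,"dz":0,"gripper":0},{"ax":0,"ay":0,"az":0,"dx":0,"dy":0,"dz":0,"gripper":0}]'
python3 look.py 5; python3 - <<'E'
from h import *
from rig import optics
a=load("scene0.npz")["img"];b=load("scene5.npz")["img"]
t=optics.camera("top")["img"];t0=load("top0.npz")["img"]
cv2.imwrite("pics/cmp.png",np.hstack([cv2.resize(b,(400,300)),cv2.resize(t,(400,300))])[:,:,::-1])
for n,r in dict(glass=(212,175,34,42),spoon=(238,245,22,70),shaker=(424,190,28,30),bowl=(290,166,56,56)).items():
    x,y,w,h=r; m=cv2.matchTemplate(t[y-8:y+h+8,x-8:x+w+8],t0[y:y+h,x:x+w],cv2.TM_CCOEFF_NORMED); _,v,_,l=cv2.minMaxLoc(m); print(n,round(v,2),l[0]-8,l[1]-8)
E
```

```text
time: 11.15
position: [0.5191, 0.1464, 0.0523]
tool_rot: [-0.078, 0.997, -0.0, 0.001]
ft_force: [-3.0, -1.1, 13.8]
grip_width: 0.0005
time: 11.95
position: [0.4345, -0.0448, 0.1688]
tool_rot: [-0.075, 0.997, -0.001, 0.001]
ft_force: [0.1, -0.2, 0.5]
grip_width: 0.0005
square 58.6
rfar 53.5
rnear 86.1
round 51.5
bar 51.6
glass 1.0 0 0
spoon 1.0 0 0
shaker 1.0 0 0
bowl 1.0 0 0
```

View pics/scene_5.png

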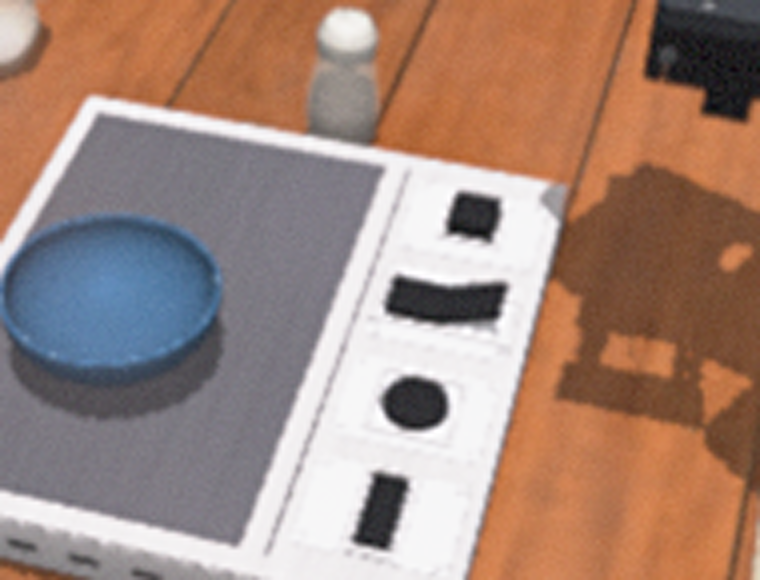

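View pics/cmp.png

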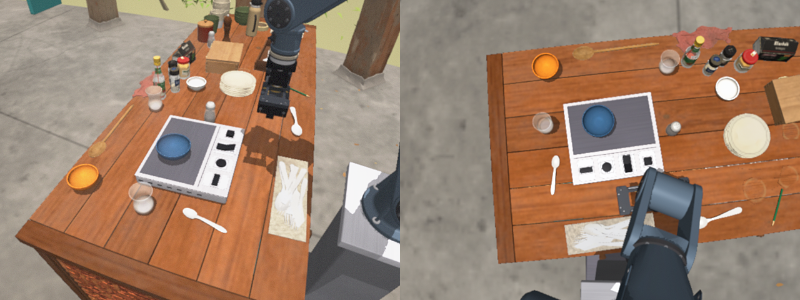

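The bar (382,510) and round key (415,403) are down, the square is up, the rocker looks the same, and the loose objects show 0 px shift. The 86 mm "rnear" reading looks like a stray depth pixel, so I check its median and hand in only if that confirms it.

```bash
python3 - <<'E'
from h import *
from rig import robot
c=load("scene5.npz"); z=[byd(c,a,b)[2]*1000 for a in range(370,375) for b in range(233,238)]
m=np.median(z);print(m,np.sort(z).round(0))
print(robot.get_obs()["position"],robot.get_obs()["ft_force"])
if 59<m<65: print(robot.hand_in())
E
```

```text
62.39240215921971 [ 58.  60.  60.  61.  61.  61.  61.  62.  62.  62.  62.  62.  62.  62.
  62.  63.  63.  63.  63.  63.  63.  63.  64.  64. 664.]
[ 0.43441831 -0.04175451  0.16851621] [-0.16153456  0.62513395  0.19161827]
the job is handed in; nothing more can be done
None
```

I tipped the rocker fully on, then pressed the round key and last the bar key down, using the closed fingertips. I handed in at about 12 s of the 40 s; hand-in reports no verdict.

| Control | Tool height at its stop | Push force | Depth reading afterwards |
|---|---|---|---|
| Rocker | 54.2 mm | 11 N | far half about 54 mm (level), near half about 62 mm (raised) |
| Round key | 52.3 mm | 17 N | about 52 mm (down) |
| Bar key | 52.3 mm | 14 N | about 52 mm (down) |
| Square key | not touched | – | about 58.6 mm (still up) |

- **Loose objects:** the bowl, tea glass, salt shaker and teaspoon show 0 px of shift in the top view.
- **Hand:** it finished clear of everything, with the tip at z = 0.169 m and no contact force.
- **Checks that disagreed:** one averaged depth reading of the rocker's near half gave 86 mm. That was a single stray pixel; the median was 62.4 mm. My first move commands were also refused because rows need all their fields; nothing moved then.

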